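# Mount the caseback key on the opening stand

### The arm

A 6-joint arm with a two-finger parallel gripper is mounted at the origin on the work surface. World frame = base frame: x ahead of the robot, y to its left, z up, the work surface at z = 0. Lengths are in m, angles in rad, forces in N, time in s.
With the tool pointing down it reaches from about 0.35 to 1 m from the base axis. Payload 7.1 kg.
Tool frame: the origin (TCP) lies between the finger pads; the fingertips stand 22 mm ahead of it and the grasp point (between the pads) lies 3 mm ahead of it; z points along the fingers, y is the line along which they close (so a half turn about z gives the same grasp; the last joint's range is limited). The gripper opens to 85 mm and grips with 20 to 120 N. Pads are 22 mm wide; open, the fingers measure 114 mm over their backs; the gripper's body (76 mm by 85 mm) begins 54 mm behind the grasp point. The pads swing forward as they close: fully open they stand 13 mm farther back than shut.
Start: joints at [-1.206, 0.423, 1.63, -0, 1.089, -0.019], TCP at [0.234, -0.58, 0.253] pointing down, gripper open.
Joint ranges: [-3, 3], [-0.9, 2.11], [0.09, 2.58], [-1.31, 4.45], [0.11, 2.69], [-2.54, 2.54]. Speed limits (rad/s): [2.39, 2.39, 3.01, 3.14, 3.14, 3.14].

### API

Orientations are given as a rotation vector (axis times angle).
In Python, from rig import manip gives the robot as it stands. The module is installed in compiled form; this text tells all that it offers. Calls block until the motion is done:
- manip.move_to(position, orientation): joint-space move of the TCP to a pose.
- manip.servo_line(position, orientation=None, rate=0.15): straight line of the TCP; orientation=None keeps the orientation; rate is the mean speed in m/s.
- manip.set_joints(angles): joint-space move.
- manip.command_gripper(opening, f_grip=None): finger opening in m; f_grip is the grip in N (None keeps the last); returns when the fingers have stopped.
- manip.hold(seconds).
- manip.solve_ik(position, orientation): joint angles nearest the present ones, or None.
- manip.camera(name): name is "scene" or "top" or "wrist"; returns a dict with "image" (480x640x3 uint8, red, green, blue), "fx", "fy", "cx", "cy" (pixels), "cam_to_world" (4x4, takes a point from camera to world coordinates); the wrist camera has in their place "mount" (4x4, takes a point from camera to tool coordinates, whose origin is the TCP and whose axes are the flange's). Camera axes: x right, y down, z forward; pixel columns grow to the right and rows downward; lengths in m; the calibration is good to about 2 mm. The wrist camera is an equidistant fisheye: a pixel r from the principal point sees the ray r / f radians off the axis. A picture is of the moment at which its call begins: read the wrist's pose just before it. There is no depth.
A pose or a line that the arm cannot do raises manip.IKError and nothing moves.
- manip.sign_off(): hands the job in; it is judged then, once.
Readings, each from a call of its own:
- manip.get_time(): time.
- manip.get_joint_positions(): joint angles.
- manip.get_joint_vel(): joint speeds.
- manip.get_tau(): joint torques, N m.
- manip.get_position(): TCP position.
- manip.get_ee_rot(): TCP orientation.
- manip.get_contact_force(): force on the tool from outside, world axes, zero at the start.
- manip.get_torque(): the same for the moment, N m.
- manip.get_width(): finger opening in m.
- manip.get_grip_force(): force on a finger pad.
Only numpy, scipy, OpenCV 4.12 (cv2) and the standard library are available. Lean on these libraries where they do the work, as an engineer would, in place of code of your own. Each camera call takes 0.05 s, during which the arm holds its last target. There are 200 camera calls.

### The job

Take the brass caseback key out of the pulled-out tray and lower it over the central shaft of the blue opening stand, feeling with a light hand for its anti-rotation pin until the key drops fully home, flat on the steel head. Then swing the red-knobbed latch round to its stop so that its toe lies over the key's flange, and let go. Never bear hard on the stand (40 N bruises the pin), and do not disturb the other things on the desk.

Things in the scene. Friction and masses are not known exactly. Their poses are not given: they have to be found in the camera images.
- brass_key_neck (a point): brass caseback key (0.3 kg): round flange, 60 mm across, 10 mm thick, with a square hollow neck, 26 mm across flats, from 10 to 40 mm above the key's underside, small teeth up to 44 mm. This point: on the key's axis, 30 mm above its underside, mid-grip of the neck, 20 mm above the flange's top. z up; x and y square to the flats; x points from the axis to the pin hole
- brass_key_seat (a point): same key, same axes: centre of the flange's underside. The bore through the flange is 11.2 mm across (15 mm inside the neck). The pin hole, right through the flange, is 7.6 mm across, centred 21 mm from the axis along x. Both have a 0.5 mm lead-in below
- stand: fixed blue opening stand, base 116 x 150 x 14 mm; origin at desk level under the shaft. Its steel head, 68 mm across, flat top 40 mm above the desk, carries the central shaft (10 mm across, 28 mm tall, top 5 mm tapered) and, 21 mm from it, the dark anti-rotation pin (6 mm across, 9 mm tall, 0.5 mm taper). The head is clutched fast but was left at any angle: see shaft
- shaft (a point): point on the shaft's axis at the head's flat top, axes as the stand's. The pin stands within 0.55 rad either side of the stand's x direction; its angle is not measured. A key over the shaft but off the pin rests with its underside 9 mm above this point, and drops to it when hole and pin meet (about 0.04 rad of play either way)
- latch_knob (a point): middle of the latch's upright red knob, 16 mm across, from 56 to 85 mm above the desk (this point 70 mm). In the stand's frame the latch pivots at x 0, y -60 mm; knob 45 mm from the pivot on an arm (top 57 mm above the desk), opposite the toe, which reaches 38 mm
- latch (a joint): latch angle, rad, anticlockwise from above. Starts open, 0 to 0.25: knob on the pivot's -x side (stand's frame), toe on +x. At its stop, 1.57, locked: knob on -y, toe on +y over the flange rim, 1.5 mm above a key that is home (it fouls one that is not). Friction hinge: 2 to 3 N at the knob; stays where left
- tray: brushed aluminium tray, 210 x 290 mm, walls 22 mm high, pulled out of a fixed white riser, 70 mm high, that begins 100 mm from the tray's centre on its +x side. Origin at desk level under the tray's centre. The two keys stand on its floor, 12 mm above the desk, about 65 mm either side of the centre along y
- steel_key: spare steel key of the same shape and size in the other half of the tray; origin: centre of its underside; leave it alone
- watch_box: closed slim wooden watch box, 92 x 242 x 53 mm, standing behind the stand; origin: centre of its underside; leave it alone
- dish: grey ceramic dish, 90 mm across, 28 mm high; origin: centre of its underside; leave it alone
- blower: orange dust blower standing upright, 60 mm across, 120 mm high; origin: centre of its underside; leave it alone
- wrench: stainless caseback wrench, 110 mm long with a 64 mm cross bar, lying flat; origin under the cross bar; leave it alone
- container: clear plastic parts container, 90 x 130 x 33 mm; origin: centre of its underside; leave it alone
- loupe: black eye loupe, 38 mm across, 34 mm high; origin: centre of its underside; leave it alone
Not all that is in view belongs to the job. There is more than one size of the part that bears brass_key_neck; the job needs the middle-sized.

How it is judged:
By the outcome, as a careful person would: the job done as asked, in the order asked, and still so for the second after the job is handed in, with the robot touching nothing.
It also fails if it takes over 72 s, if anything falls off the work surface, if the arm or the gripper's body presses on something with over 40 N, if the wrist force passes 120 N, or if a joint passes its speed limit or range.

## Working session

There is one attempt and no reset: what is moved stays moved. The work goes in short steps, each a Python script; the robot and the scene stay as the last script left them, time stands still between calls to the robot, and variables do not carry over. Pictures are saved under pics/ and viewed, at most 10 in all, crops included, and the job is handed in when it is done.

```bash
mkdir -p pics; cat > h.py <<'E'
import numpy as np, cv2
from rig import manip
from scipy.spatial.transform import Rotation as R
def ray(c,u,v):
    T=np.array(c["cam_to_world"]);d=T[:3,:3]@np.array([(u-c["cx"])/c["fx"],(v-c["cy"])/c["fy"],1.]);return T[:3,3],d
def plane(c,u,v,z):
    o,d=ray(c,u,v);return o+d*(z-o[2])/d[2]
def wcam():
    p=np.array(manip.get_position());r=R.from_rotvec(manip.get_ee_rot()).as_matrix();c=manip.camera("wrist")
    W=np.eye(4);W[:3,:3]=r;W[:3,3]=p;c["cam_to_world"]=W@np.array(c["mount"]);return c
def wplane(c,u,v,z):
    a=np.array([(u-c["cx"])/c["fx"],(v-c["cy"])/c["fy"]]);t=np.linalg.norm(a)
    d=np.array([*(a/max(t,1e-9)*np.sin(t)),np.cos(t)]);T=c["cam_to_world"];d=T[:3,:3]@d;o=T[:3,3];return o+d*(z-o[2])/d[2]
def save(c,n): cv2.imwrite("pics/"+n,cv2.cvtColor(c["image"],cv2.COLOR_RGB2BGR))
E
python3 - <<'E'
from h import *
for n in("scene","top"):
    c=manip.camera(n);save(c,n+".png");print(n,c["fx"],c["cx"],c["cy"],np.round(c["cam_to_world"],3).tolist())
print(manip.get_ee_rot(),manip.get_time());c=wcam();print(c["fx"],np.round(c["mount"],3).tolist())
E
```

```text
scene 465.99161428796475 314.8041950438368 238.58473351788444 [[0.544, 0.633, -0.551, 1.181], [0.839, -0.406, 0.361, -0.411], [0.005, -0.659, -0.752, 0.98], [0.0, 0.0, 0.0, 1.0]]
top 592.0752989864206 330.14876115486885 250.89479536660417 [[-0.004, -0.997, 0.075, 0.437], [-1.0, 0.004, -0.007, 0.005], [0.007, -0.075, -0.997, 1.46], [0.0, 0.0, 0.0, 1.0]]
[-3.08255845e+00 -5.98876183e-01  3.79669769e-04] 0.1
371.64829954431775 [[-0.001, -0.961, -0.277, 0.071], [1.0, -0.001, 0.0, 0.001], [-0.0, -0.277, 0.961, -0.12], [0.0, 0.0, 0.0, 1.0]]
```

View pics/top.png

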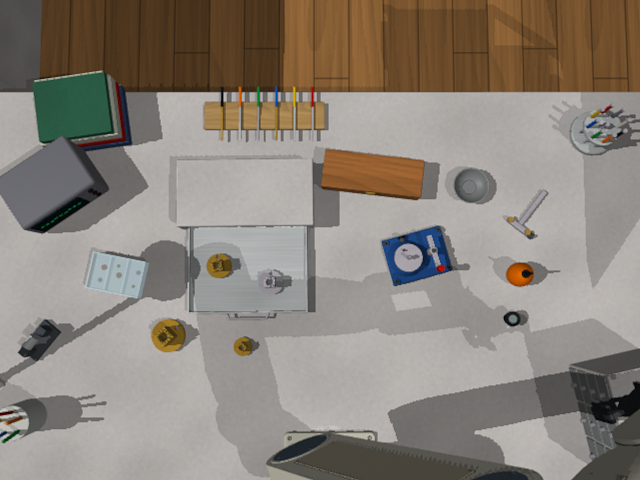

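View pics/scene.png

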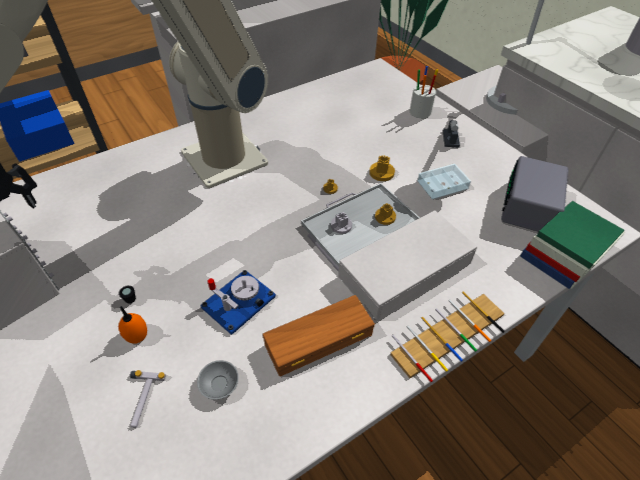

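The top view shows the tray's brass key at (219,265) and the steel key at (274,281). It also shows a large brass key at (169,335), a small one at (243,346), the stand head at (408,257) and the red knob at (441,268). Three parts could pass for the target: tray (219,265), large (169,335) and small (243,346). The tray one is the middle size, so I choose it and will check with a crop.

```bash
python3 - <<'E'
from h import *
c=manip.camera("top");s=manip.camera("scene");im=c["image"]
hsv=cv2.cvtColor(im,cv2.COLOR_RGB2HSV)
def blobs(m,mn):
    n,l,st,ce=cv2.connectedComponentsWithStats(m.astype(np.uint8));return [(st[i,4],ce[i].round(1),st[i,:4].tolist()) for i in range(1,n) if st[i,4]>mn]
H,S,V=[hsv[...,i].astype(int) for i in range(3)]
roi=np.zeros(H.shape,bool);roi[215:370,140:480]=1
for a,ce,b in blobs((H>15)&(H<28)&(S>150)&roi,60): print("brass",a,ce,b,plane(c,*ce,.03).round(4), "width mm",b[2]/592*1430)
for a,ce,b in blobs(((H<6)|(H>174))&(S>150)&(V>120)&roi,10): print("red",a,ce,plane(c,*ce,.075).round(4))
m=((H>100)&(H<125)&(S>130)&roi).astype(np.uint8)
cs,_=cv2.findContours(m,cv2.RETR_EXTERNAL,cv2.CHAIN_APPROX_NONE);k=max(cs,key=cv2.contourArea)
r=cv2.minAreaRect(k);bx=cv2.boxPoints(r);print("blue",[plane(c,*p,.014).round(4).tolist() for p in bx])
print("head rough",plane(c,408,257,.04))
A=cv2.resize(im[215:365,145:325],None,fx=3,fy=3,interpolation=2);B=cv2.resize(im[215:295,370:460],None,fx=3,fy=3,interpolation=2)
o=np.zeros((450,810,3),np.uint8);o[:,:540]=A;o[:240,540:]=B
save({"image":o[:, :800]},"crop.png")
E
```

```text
brass 431 [218.8 265.8] [207, 254, 24, 24] [0.5096 0.2634 0.03  ] width mm 57.972972972972975
brass 818 [167.9 335.4] [152, 320, 33, 32] [0.3434 0.3833 0.03  ] width mm 79.71283783783784
brass 230 [242.4 346.3] [234, 338, 18, 18] [0.3168 0.2052 0.03  ] width mm 43.47972972972973
red 32 [440.7 267.8] [ 0.5006 -0.2641  0.075 ]
blue [[0.5701, -0.1313, 0.014], [0.6085, -0.2751, 0.014], [0.4981, -0.3028, 0.014], [0.4603, -0.1597, 0.014]]
head rough [ 0.52854199 -0.19261786  0.04      ]
```

View pics/crop.png

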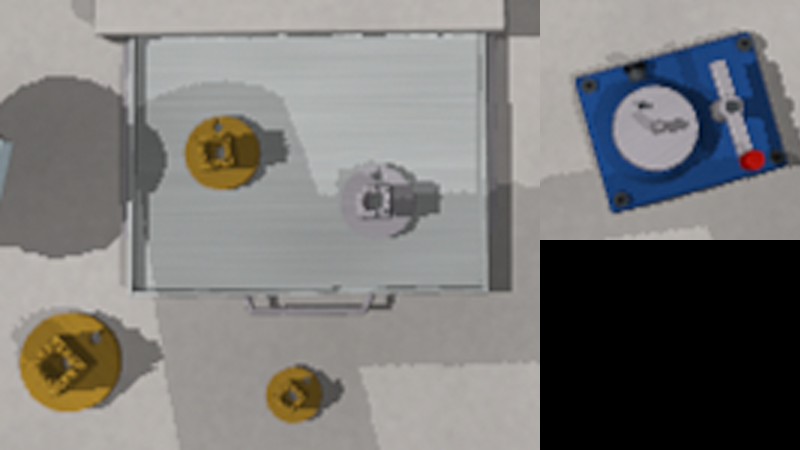

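The crop confirms the 60 mm brass key in the tray, with its pin hole at crop (217,127), towards +x. The stand yaw is about 0.25 rad, and the pin shows faintly at crop (643,105). Next I look from close by with the wrist camera.

```bash
cat >> h.py <<'E'
def ori(y): return (R.from_euler('z',y)*R.from_euler('x',np.pi)).as_rotvec()
E
python3 - <<'E'
from h import *
ims=[]
for n,p,z,y in(("st",[.5285,-.1926],.155,.3),("key",[.509,.263],.135,.2)):
    u=np.array([np.cos(y),np.sin(y)])
    q=np.array(p)-.04*u
    if n=="key": manip.move_to([.45,.0,.22],ori(y))
    manip.move_to([*q,z],ori(y));manip.hold(.3);c=wcam();np.savez(n+".npz",**{k:np.array(v) for k,v in c.items()})
    ims.append(c["image"][:, :]);print(n,manip.get_position(),c["cx"],c["cy"],manip.get_time())
save({"image":cv2.resize(np.hstack(ims),(800,300))},"both.png")
for n in("st","key"): save({"image":np.load(n+".npz")["image"]},n+".png")
E
```

```text
st [ 0.49020039 -0.20482753  0.15504459] 317.58680569867676 242.35614467658635 2.3
key [0.47017317 0.25445988 0.13542122] 317.58680569867676 242.35614467658635 4.575
```

View pics/st.png

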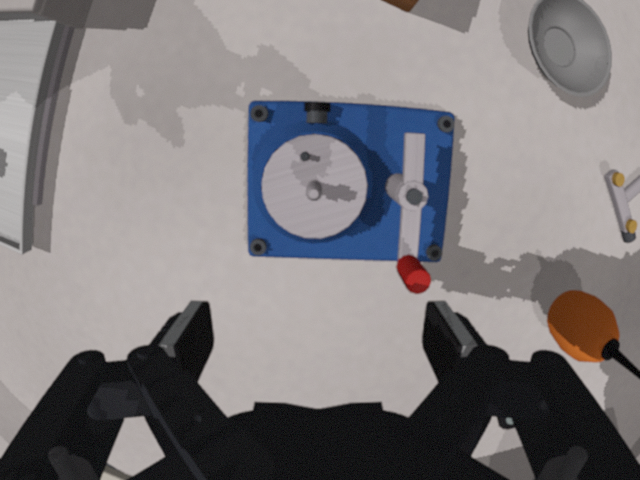

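View pics/key.png

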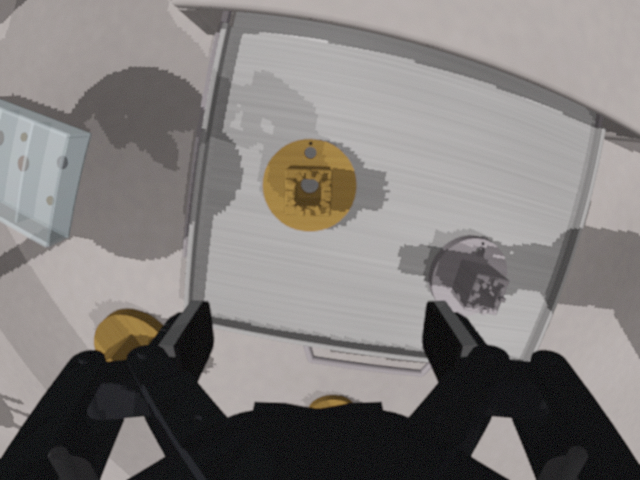

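The stand picture shows the head centre at about (314,187), the dark pin at (306,157) and the red knob top at (417,278). In the key picture the flange is at (310,185), its hole at (310,153), and the neck is square to the image. Next I fit circles in world coordinates.

```bash
python3 - <<'E'
from h import *
from scipy.optimize import least_squares
def circ(P):
    f=lambda x:np.hypot(P[:,0]-x[0],P[:,1]-x[1])-x[2]
    return least_squares(f,[*P.mean(0)[:2],.03],loss="soft_l1",f_scale=.0005).x
c=dict(np.load("key.npz"));hsv=cv2.cvtColor(c["image"],cv2.COLOR_RGB2HSV).astype(int);H,S,V=[hsv[...,i] for i in range(3)]
def big(m,x0,x1,y0,y1):
    k=np.zeros(m.shape,np.uint8);k[y0:y1,x0:x1]=m[y0:y1,x0:x1];cs,_=cv2.findContours(k,cv2.RETR_EXTERNAL,cv2.CHAIN_APPROX_NONE);return max(cs,key=cv2.contourArea)[:,0].astype(float)
P=np.array([wplane(c,u,v,.022) for u,v in big((H>12)&(H<30)&(S>120),240,380,120,250)]);k=circ(P);print("key",k)
m=np.zeros(H.shape,bool);m[143:164,300:322]=((S<110))[143:164,300:322];ys,xs=np.nonzero(m);h=wplane(c,xs.mean(),ys.mean(),.022);d=h[:2]-k[:2];print("hole",m.sum(),xs.mean(),ys.mean(),np.hypot(*d),np.arctan2(d[1],d[0]))
c=dict(np.load("st.npz"));hsv=cv2.cvtColor(c["image"],cv2.COLOR_RGB2HSV).astype(int);H,S,V=[hsv[...,i] for i in range(3)]
P=np.array([wplane(c,u,v,.04) for u,v in big((S<80),250,380,127,248)]);k=circ(P);print("head",k)
b=big((H>98)&(H<128)&(S>110),235,470,85,275)
Q=np.array([wplane(c,u,v,.014)[:2] for u,v in b]);r=cv2.minAreaRect((Q*1000).astype(np.float32));print("base",r)
m=np.zeros(H.shape,bool);m[148:164,298:311]=(V<100)[148:164,298:311];ys,xs=np.nonzero(m);print("pin px",m.sum(),xs.mean(),ys.mean())
h=wplane(c,xs.mean(),ys.mean(),.046);d=h[:2]-k[:2];print("pin",np.hypot(*d),np.arctan2(d[1],d[0]))
red=((H<6)|(H>174))&(S>150);ys,xs=np.nonzero(red);print("red",wplane(c,417,278,.085),wplane(c,xs.mean(),ys.mean(),.072))
print("shaft top",wplane(c,314,187,.068))
cr=c["image"][125:250,250:380];
k2=dict(np.load("key.npz"))["image"][130:240,255:385]
o=np.zeros((500,800,3),np.uint8);o[:375,:390]=cv2.resize(cr,(390,375),interpolation=2);o[:330,400:790]=cv2.resize(k2,(390,330),interpolation=2);save({"image":o[:380]},"close.png")
E
```

```text
key [0.51012537 0.26718068 0.02887728]
hole 119 310.0 152.10084033613447 0.021053186205341353 0.17026538612765613
head [ 0.52812575 -0.19159498  0.03383935]
base ((535.277099609375, -216.12570190429688), (112.16947937011719, 145.970947265625), 15.092655181884766)
pin px 71 305.22535211267603 156.0281690140845
pin 0.02076210351917129 0.556338929423921
red [ 0.50264444 -0.26041419  0.085     ] [ 0.49997821 -0.26309597  0.072     ]
shaft top [ 0.53173922 -0.19074666  0.068     ]
```

View pics/close.png

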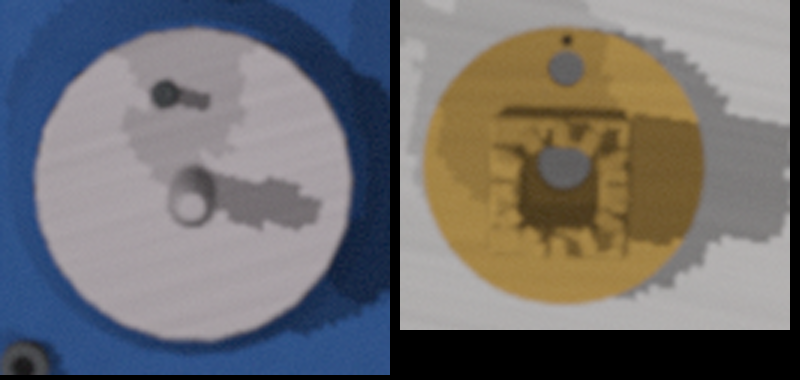

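```bash
python3 - <<'E'
from h import *
y=.170;p=[.5101,.2672]
manip.command_gripper(.05)
manip.move_to([*p,.13],ori(y))
f0=np.array(manip.get_contact_force())
manip.servo_line([*p,.070],rate=.15)
manip.servo_line([*p,.0465],rate=.05)
print(np.array(manip.get_contact_force())-f0)
manip.command_gripper(.02,f_grip=60)
print("w",manip.get_width(),manip.get_grip_force(),np.array(manip.get_contact_force())-f0,manip.get_position(),f0)
manip.servo_line([*p,.052],rate=.03);print(np.array(manip.get_contact_force())-f0)
manip.servo_line([*p,.20],rate=.2);manip.hold(.2);print(np.array(manip.get_contact_force())-f0,manip.get_torque(),manip.get_width(),manip.get_time())
c=wcam();np.savez("held.npz",**{k:np.array(v) for k,v in c.items()});save(c,"held.png")
E
```

```text
[ 0.16551216  0.37004545 -0.30909752]
w 0.024649938187872204 60.25187686085701 [ 0.35300221 -0.27514779  2.40915695] [0.51043173 0.26735984 0.04693563] [-0.84420461 -0.26627809  0.1359191 ]
[ 0.21105223 -0.58400509 -2.59094521]
[ 1.06658416  0.39474048 -2.80881733] [ 0.05084647 -0.03600687 -0.00989793] 0.024993801844415867 8.2417
```

View pics/held.png

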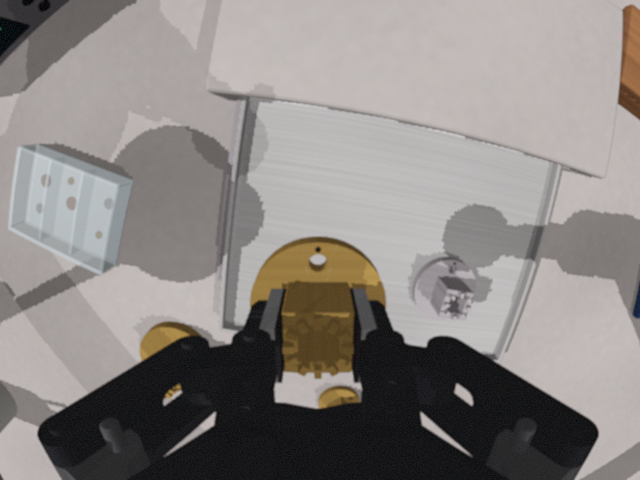

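The key is held square, with its hole at (317,259) and the flange rim visible. Next I measure the key in the hand and refine the shaft estimate using the shaft top.

```bash
python3 - <<'E'
from h import *
from scipy.optimize import least_squares
c=dict(np.load("held.npz"));p=np.array(manip.get_position());hsv=cv2.cvtColor(c["image"],cv2.COLOR_RGB2HSV).astype(int);H,S,V=[hsv[...,i] for i in range(3)]
m=((H>12)&(H<30)&(S>120)&(np.arange(480)[:,None]<300)).astype(np.uint8)
m[:, :240]=0;m[:,400:]=0;m[:220]=0
cs,_=cv2.findContours(m,0,1);k=max(cs,key=cv2.contourArea)[:,0].astype(float);k=k[k[:,1]<285]
zt=p[2]-.0245
P=np.array([wplane(c,u,v,zt) for u,v in k])[:,:2]
x=least_squares(lambda x:np.hypot(P[:,0]-x[0],P[:,1]-x[1])-.0293,[*p[:2]],loss="soft_l1",f_scale=.0005).x
Ri=R.from_rotvec(manip.get_ee_rot()).as_matrix()[:2,:2]
print("center in tool (x,y)",(x-p[:2])@Ri)
g=np.zeros(H.shape,bool);g[250:270,305:330]=((S<80)&(V>120))[250:270,305:330];ys,xs=np.nonzero(g);h=wplane(c,xs.mean(),ys.mean(),zt)[:2]
print("hole tool",xs.mean(),ys.mean(),g.sum(),(h-p[:2])@Ri, "ang",manip.get_ee_rot())
s=dict(np.load("st.npz"));print("shaft top",wplane(s,312.7,194,.068),"pin top",wplane(s,305,156.7,.049),wplane(s,305,156.7,.045))
E
```

```text
center in tool (x,y) [0.00174038 0.00045821]
hole tool 317.6291390728477 259.0066225165563 151 [0.02246262 0.00058282] ang [ 3.12942134  0.26677255 -0.00319632]
shaft top [ 0.52771695 -0.19121193  0.068     ] pin top [ 0.5454923  -0.18066991  0.049     ] [ 0.54526155 -0.1806024   0.045     ]
```

```bash
cat >> h.py <<'E'
def down(xy,z,zend,yaw,f0,step=.0008,fmax=5,gain=.00012,rate=.04):
    """guarded descent; gives way sideways to lateral force; stops when fz>fmax. Returns xy,z,force"""
    xy=np.array(xy,float);f=np.zeros(3)
    while z>zend:
        z-=step;manip.servo_line([*xy,z],ori(yaw),rate=rate)
        f=np.array(manip.get_contact_force())-f0
        if np.hypot(f[0],f[1])>1.5: xy=xy+np.clip(gain*f[:2],-.0004,.0004)
        if f[2]>fmax: break
    return xy,z,f
E
python3 - <<'E'
from h import *
y=.55;s=[.5280,-.1914]
manip.move_to([.45,.03,.21],ori(.35));manip.move_to([*s,.13],ori(y));manip.servo_line([*s,.108],rate=.1);manip.hold(.3)
print(manip.get_position(),manip.get_ee_rot(),ori(y))
f0=np.array(manip.get_contact_force());np.save("f0.npy",f0);print(f0,manip.get_time())
xy,z,f=down(s,.108,.0935,y,f0)
print(xy,z,f,manip.get_position(),manip.get_torque(),manip.get_time())
c=wcam();np.savez("on.npz",**{k:np.array(v) for k,v in c.items()});save(c,"on.png")
E
```

```text
[ 0.52828192 -0.19145989  0.10849322] [3.02304495e+00 8.52987435e-01 1.08295587e-03] [3.02354793e+00 8.53089862e-01 5.22366885e-17]
[ 1.390452    0.33141949 -3.19108314] 10.9
[ 0.52760095 -0.19068084] 0.09280000000000009 [0.49493416 0.60537002 0.37138636] [ 0.52738418 -0.19070042  0.09265631] [ 0.0452781  -0.3673699  -0.08269618] 15.65
```

```bash
python3 - <<'E'
from h import *
f0=np.load("f0.npy");y=.55
xy,z,f=down([.5276,-.1907],.0928,.0740,y,f0,step=.001,fmax=5)
print(xy,z,f,manip.get_position(),manip.get_torque(),manip.get_width(),manip.get_time())
E
```

```text
[ 0.5269755  -0.19059171] 0.07379999999999998 [-3.48351006  1.02110539 12.82809936] [ 0.52759258 -0.19081875  0.07488337] [ 0.27058386  0.53089421 -0.0031475 ] 0.025338249757914533 20.45
```

The key met its hole without a stop at the pin and seated at the home height, with TCP z at 0.0749. I release it and check.

```bash
python3 - <<'E'
from h import *
f0=np.load("f0.npy");y=.55
p=manip.get_position()
manip.servo_line([p[0],p[1],.0748],ori(y),rate=.03);print(np.array(manip.get_contact_force())-f0)
manip.command_gripper(.045)
print(np.array(manip.get_contact_force())-f0,manip.get_position())
p=manip.get_position();manip.servo_line([p[0],p[1],.12],ori(y),rate=.12)
u=np.array([np.cos(.3),np.sin(.3)]);manip.move_to([*(np.array([.528,-.1915])-.04*u),.155],ori(.3));manip.hold(.2)
c=wcam();np.savez("st2.npz",**{k:np.array(v) for k,v in c.items()});save({"image":cv2.resize(c["image"][80:300,220:480],(780,660))[:600]},"st2.png");print(manip.get_time())
E
```

```text
[-3.97038716  0.31777126  4.57473623]
[-2.46021676 -1.08854098  2.92194906] [ 0.527639   -0.19084566  0.07472317]
22.1333
```

View pics/st2.png

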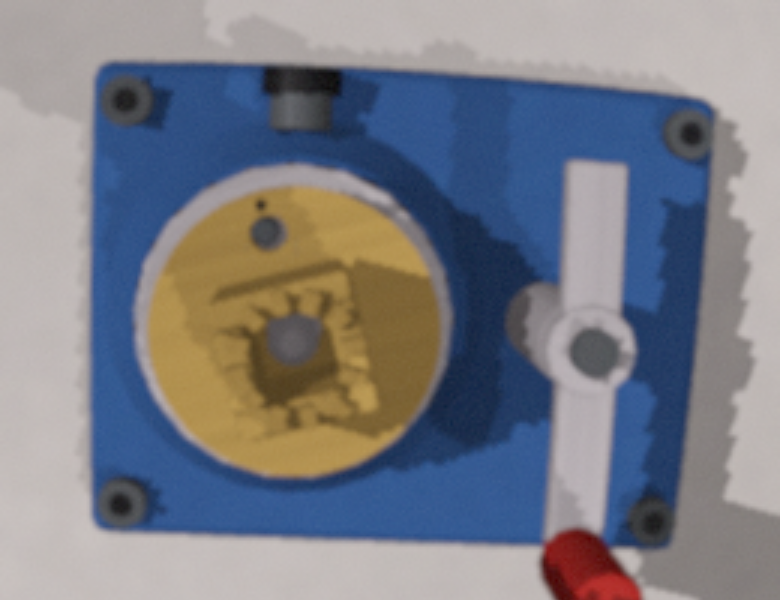

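The key sits flat: the pin shows inside the hole at (266,232) and the shaft tip in the bore at (294,337). The latch arm is parallel to stand x and open. Next I swing it with the loosely caged fingers until it meets the stop.

```bash
python3 - <<'E'
from h import *
P=np.array([.5435,-.2496]);r=.0445
def pose(a): return np.array([*(P+r*np.array([np.cos(a),np.sin(a)])),.084]),ori(a-np.pi)
a0=np.pi+.293;p,o=pose(a0)
manip.command_gripper(.030)
manip.move_to([p[0],p[1],.14],o);manip.hold(.2);f0=np.array(manip.get_contact_force())
manip.servo_line([p[0],p[1],.10],rate=.1);manip.servo_line(p,rate=.05)
print("down",np.array(manip.get_contact_force())-f0)
manip.command_gripper(.022,f_grip=20);print("cage",manip.get_width(),np.array(manip.get_contact_force())-f0)
a=a0;log=[]
while a<a0+1.75:
    a+=.05;p,o=pose(a);manip.servo_line(p,o,rate=.04)
    f=np.array(manip.get_contact_force())-f0;t=f[:2]@np.array([-np.sin(a),np.cos(a)]);log.append((round(a-np.pi-.263,2),round(float(t),1),round(float(f[2]),1)))
    if t<-9: break
print(log,manip.get_time(),manip.get_position())
E
```

```text
down [-0.09168823 -0.54012642  0.20983196]
cage 0.02228084667598438 [0.12628466 0.87045742 0.27971616]
[(0.08, -1.1, 0.6), (0.13, -1.0, 1.1), (0.18, -1.4, 0.5), (0.23, -1.2, 0.7), (0.28, -1.3, 1.1), (0.33, -1.5, -0.7), (0.38, -1.8, -0.3), (0.43, -2.6, 0.2), (0.48, -1.2, 0.4), (0.53, -1.3, 0.3), (0.58, -1.3, -0.6), (0.63, -1.8, -0.4), (0.68, -1.6, -0.4), (0.73, -2.1, -0.9), (0.78, -1.1, -0.9), (0.83, -1.6, 0.5), (0.88, -0.8, -0.1), (0.93, -1.9, -0.7), (0.98, -0.6, -0.5), (1.03, -2.1, 0.5), (1.08, -0.6, 0.2), (1.13, -0.9, -0.2), (1.18, -1.2, 0.3), (1.23, -0.9, 0.2), (1.28, -1.9, 0.6), (1.33, -1.3, 1.3), (1.38, -0.9, 0.6), (1.43, -1.0, 0.1), (1.48, -0.5, 1.3), (1.53, -0.3, -0.3), (1.58, -1.7, 0.6), (1.63, -2.4, 1.6), (1.68, -9.3, 5.5)] 32.5083 [ 0.55752265 -0.29124856  0.08380594]
```

```bash
python3 - <<'E'
from h import *
p=np.array(manip.get_position());a=np.pi+.263+1.60
manip.servo_line([*(np.array([.5435,-.2496])+.0445*np.array([np.cos(a),np.sin(a)])),.084],rate=.04)
manip.command_gripper(.032)
p=manip.get_position();manip.servo_line([p[0],p[1],.15],rate=.12)
u=np.array([np.cos(.3),np.sin(.3)]);manip.move_to([*(np.array([.528,-.1915])-.04*u),.165],ori(.3));manip.hold(.3)
c=wcam();save({"image":cv2.resize(c["image"][80:320,220:480],(650,600))},"st3.png");print(manip.get_time())
E
```

```text
35.5917
```

View pics/st3.png

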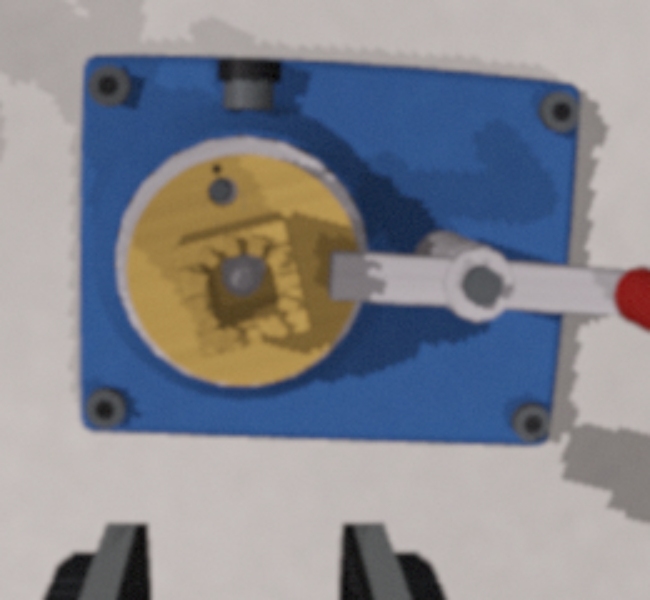

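The toe at (350,276) lies over the flange, with the arm parallel to the stand's y. The pin is in the hole and the robot is clear.

```bash
python3 -c "
from rig import manip
print(manip.sign_off(),manip.get_time())"
```

```text
the job is handed in; nothing more can be done
the job is handed in; nothing more can be done
```

The brass key is home on the stand with the pin in its hole, the latch is swung to its stop with its toe over the flange, and I handed the job in at about 36 s; no verdict came back.

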